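# Sort stripped mower parts into their trays

### The arm

A 6-joint arm with a two-finger parallel gripper is mounted at the origin on the work surface. World frame = base frame: x ahead of the robot, y to its left, z up, the work surface at z = 0. Lengths are in mm, angles in rad, forces in N, time in s.
With the tool pointing down it reaches from about 325 to 850 mm from the base axis. Payload 15.5 kg.
Tool frame: the origin (TCP) lies on the centre line of the jaws, within the pads' length; the fingertips stand 22 mm ahead of it and the grasp point (between the pads) lies 3 mm ahead of it; z points along the fingers, y is the line along which they close (so a half turn about z gives the same grasp; the last joint's range is limited). The gripper opens to 91 mm and grips with 3 to 60 N. Pads are 32 mm wide; open, the fingers measure 118 mm over their backs; the gripper's body (76 mm by 178 mm) begins 60 mm behind the grasp point.
Start: joints at [1.252, 0.494, 1.345, -0, 1.302, -0.096], TCP at [138.705, 609.416, 235.915] pointing down, gripper open.
Joint ranges: [-2.91, 2.91], [-0.82, 2.16], [0.22, 2.67], [-1.22, 4.37], [0.12, 2.79], [-3.08, 3.08]. Speed limits (rad/s): [1.89, 1.89, 2.57, 3.01, 3.01, 3.01].

### API

Orientations are given as a rotation vector (axis times angle).
In Python, from plant import bot gives the robot as it stands.
- The arm moves only by the tool step_arm, never from a script. Its argument "motion" is a list of rows, each a list of 3 entries, a list of its own where there are three numbers: the shift along the tool's x, y, z in mm, then the turn, a rotation vector about the tool's x, y, z in rad, then the opening, from -1 (shut) to 1 (fully open). In form: [[[tx, ty, tz], [rx, ry, rz], jaw], ...]. A call has 1 to 8 rows; each row is the pose to reach, as a shift and turn from the pose commanded when the call began, along the tool's axes at that moment; what a row does not reach only later rows make up. A row lasts 1/10 s, in which the tool goes at most 50 mm and 8.59 degrees, less where a joint would pass 70% of its speed; a pose out of reach is approached as far as the arm can. A call with a gripper value outside its range is refused whole. The fingers move at their own pace and stop on an object; "squeeze" is the grip in N (left out, the last holds). Time passes only in rows, so rows that repeat a pose let the fingers close. It gives the time, the measured TCP pose, the force, the opening and the grip force at its end, in the units of the state.
- bot.sense(): the state, without advancing time (a new reading comes with each control period).
- bot.snapshot(name): name is "scene" or "top" or "wrist"; returns a dict with "image" (480x640x3 uint8, red, green, blue), "K" (3x3 intrinsics, pixels), "rvec" (rotation vector, rad) and "tvec" (3), from world to camera coordinates, as OpenCV has them. Camera axes: x right, y down, z forward; pixel columns grow to the right and rows downward; lengths in mm; the calibration is good to about 2 mm. A picture is of the moment at which its call begins. There is no depth.
- bot.finish_job(): hands the job in; it is judged then, once.
Trained networks look in a picture, given as the dict that the camera call returned (one of the last four; its "shot" number tells which), for a name from the list of things; names that differ only in an ending like _2 or _b are one class to them, and where a whole thing is asked for, a point or a joint stands for the part that bears it (a point fixed in the world has none). Each returns a list of dicts, best first, with "confidence" (0 to 1); they miss things now and then, are a little off and sometimes report something else, mostly with a low value. They report only what shows in the picture. A call takes as long as a camera call.
- bot.spot_in(target, picture): "xyz" ([x, y, z] in mm, in world coordinates, good to about 4 mm: the middle of the surface that is visible of it).
- bot.regions_of(target, picture): "mask" (480x640 bool, what is visible of it).
The state is a dict: "time_s": time; "q": joint angles; "qd": joint speeds; "joint_efforts": joint torques, N m; "tool_pos": TCP position; "eef_rot": TCP orientation; "contact_force": force on the tool from outside, world axes, zero at the start; "ft_torque": the same for the moment, N m; "gripper_width": finger opening in mm; "grip_force": force on a finger pad.
Only numpy, scipy, OpenCV 4.12 (cv2) and the standard library are available. Lean on these libraries where they do the work, as an engineer would, in place of code of your own. Each camera call takes 0.05 s, during which the arm holds its last target. There are 200 camera calls.

### The job

Clear up after the mower strip-down: sort the five loose parts on the cart into the coloured trays, the ignition parts (tan coil and spark plug) in the blue tray, the wheel parts (silver hub and black grommet ring) in the yellow tray, and the socket extension bar in the green tool tray. Set each one down, without dropping or throwing it, flat on the tray floor the same way up as it lies now, not on top of another part or propped on the rim. Leave the funnel stand and the oil can where they are.

Things in the scene. Friction and masses are not known exactly. Their poses are not given: they have to be found in the camera images.
- hub: silver aluminium mower wheel hub, standing flange down: round flange 58 mm across and 8 mm high (tapering to 11 mm), and above it a plain round boss 36 mm across up to a height of 40 mm. Origin: centre of the underside; z up along its axis. About 0.16 kg
- grommet: black rubber grommet ring lying flat: 44 mm outside, 22 mm hole, 14 mm high. Origin: centre of the underside; z up along its axis. About 30 g
- coil: tan bakelite ignition coil: moulded block 44 mm along x, 32 mm along y, up to a height of 32 mm, on a dark steel core 64 mm along x, 20 mm along y, 12 mm high; a small tan stud with brass tip, 10 mm to the +x side, tops out at 44 mm. Origin: centre of the underside; x the long way, z up. About 0.18 kg
- plug: spark plug lying on its side, 62 mm long overall along x: steel hexagon 18 mm wide and 18 mm high (x -9 to +3 mm) and an 18 mm steel collar (x +3 to +8 mm) which it is gripped by and rests on; dark 13 mm threaded end towards +x (to +25 mm), white 11 mm ceramic with brass tip towards -x (to -37 mm). Origin: under the hexagon and collar, on the cart top; axis 9 mm above. About 50 g
- bar: chrome socket extension bar lying along its x, 100 mm long: round shaft 12 mm thick between two square collars 16 mm wide and high (18 mm long at the -x end, 10 mm long near the +x end), with a 9 mm square drive at +x; lies on the collars, shaft axis 8 mm above the cart. Origin: mid-length, on the cart top. About 0.1 kg
- tray_blue: blue plastic parts tray for ignition parts, open-topped, held fast to the cart by magnets. Outer 120 mm along its x, 170 mm along its y (the long way), 22 mm high; walls and floor 4 mm thick, so inside it is 112 x 162 mm. Origin: centre of its underside, on the cart top; z up
- tray_yellow: yellow plastic parts tray for wheel parts, open-topped, held fast to the cart by magnets. Outer 120 mm along its x, 170 mm along its y (the long way), 22 mm high; walls and floor 4 mm thick, so inside it is 112 x 162 mm. Origin: centre of its underside, on the cart top; z up
- tray_green: green plastic parts tray for tools, open-topped, held fast to the cart by magnets. Outer 120 mm along its x, 170 mm along its y (the long way), 22 mm high; walls and floor 4 mm thick, so inside it is 112 x 162 mm. Origin: centre of its underside, on the cart top; z up
- funnel_stand: bystander: red plastic drain funnel 100 mm across in a steel stand, foot 120 x 120 mm, 137 mm high overall. Origin: centre of the underside
- oil_can: bystander: grey closed oil can with an orange band, 64 mm across, 130 mm high, standing upright. Origin: centre of the underside

How it is judged (in metres and radians):
At the end, for the whole second after the job is handed in: Coil, plug in blue; hub, grommet in yellow; bar in green: origins inside the walls. Hub, grommet, coil upright to 0.15 rad, undersides under 12 mm over the tray's; plug level to 0.2, bar to 0.13 rad, origins under 24 mm. All released, at rest. Stand, can upright (0.15), moved under 30 mm (x of hub in the frame of tray_yellow between -0.056 and 0.056 m and y of hub in the frame of tray_yellow between -0.081 and 0.081 m and z of each of hub, grommet in the frame of tray_yellow below 0.012 m and angle between each of hub, grommet, coil, funnel_stand, oil_can's own z axis and vertical below 0.15 rad and linear speed of each of hub, grommet, coil, plug, bar below 0.02 m/s and contact force between the fingers and hub below 0.05 N and x of grommet in the frame of tray_yellow between -0.056 and 0.056 m and y of grommet in the frame of tray_yellow between -0.081 and 0.081 m and contact force between the fingers and grommet below 0.05 N and x of coil in the frame of tray_blue between -0.056 and 0.056 m and y of coil in the frame of tray_blue between -0.081 and 0.081 m and z of coil in the frame of tray_blue below 0.012 m and contact force between the fingers and coil below 0.05 N and x of plug in the frame of tray_blue between -0.056 and 0.056 m and y of plug in the frame of tray_blue between -0.081 and 0.081 m and z of plug in the frame of tray_blue below 0.024 m and angle between plug's own x axis and vertical between 1.37 and 1.77 rad and contact force between the fingers and plug below 0.05 N and x of bar in the frame of tray_green between -0.056 and 0.056 m and y of bar in the frame of tray_green between -0.081 and 0.081 m and z of bar in the frame of tray_green below 0.024 m and angle between bar's own x axis and vertical between 1.44 and 1.7 rad and contact force between the fingers and bar below 0.05 N and distance of each of funnel_stand, oil_can from where it was at the start of the episode below 0.03 m); the robot touches nothing.
It fails at once if a part is dropped or thrown: faster than 0.8 m/s while the fingers do not touch it (a fall of over 3 cm) ((linear speed of hub above 0.8 m/s and contact force between the fingers and hub below 0.02 N) or (linear speed of grommet above 0.8 m/s and contact force between the fingers and grommet below 0.02 N) or (linear speed of coil above 0.8 m/s and contact force between the fingers and coil below 0.02 N) or (linear speed of plug above 0.8 m/s and contact force between the fingers and plug below 0.02 N) or (linear speed of bar above 0.8 m/s and contact force between the fingers and bar below 0.02 N)).
It fails at once if the funnel stand is pushed by more than 30 mm or tipped (distance of funnel_stand from where it was at the start of the episode above 0.03 m or angle between funnel_stand's own z axis and vertical above 0.3 rad).
It fails at once if the oil can is pushed by more than 30 mm or tipped (distance of oil_can from where it was at the start of the episode above 0.03 m or angle between oil_can's own z axis and vertical above 0.3 rad).
It also fails if it takes over 112 s, if anything falls off the work surface, if the arm or the gripper's body presses on something with over 40 N, if the wrist force passes 120 N, or if a joint passes its speed limit or range.

## Working session

There is one attempt and no reset: what is moved stays moved. The work goes in short steps, Python scripts to look and compute and a tool call to move; the robot and the scene stay as the last step left them, time stands still between calls to the robot, and variables do not carry over. Pictures are saved under pics/ and viewed, at most 14 in all, crops included, and the job is handed in when it is done.

Besides the shell and the picture viewer there is one more tool, called after "Emit:" as name([rows], argument=value, ...), one row to a line, values as JSON. step_arm: Moves the arm, as the interface text tells. Its arguments: {"type":"object","properties":{"motion":{"type":"array"},"squeeze":{"type":"number"}},"required":["motion"]}

```bash
ls; mkdir -p pics
cat > h.py <<'E'
import numpy as np, cv2
from plant import bot
from scipy.spatial.transform import Rotation as R
NAMES="hub grommet coil plug bar tray_blue tray_yellow tray_green funnel_stand oil_can".split()
def shot(n,save=None):
    p=bot.snapshot(n)
    if save: cv2.imwrite(f'pics/{save}.png',cv2.cvtColor(p['image'],cv2.COLOR_RGB2BGR))
    return p
def pix(p,X): return cv2.projectPoints(np.float64(X).reshape(-1,1,3),np.float64(p['rvec']),np.float64(p['tvec']),np.float64(p['K']),None)[0].reshape(-1,2)
def plane(p,uv,z):
    Rm=cv2.Rodrigues(np.float64(p['rvec']))[0]; c=-Rm.T@np.float64(p['tvec'])
    uv=np.atleast_2d(uv); d=(Rm.T@np.linalg.inv(p['K'])@np.c_[uv,np.ones(len(uv))].T).T
    return c+d*((z-c[2])/d[:,2])[:,None]
def rect(p,mask,z):
    """min-area rect of mask projected on plane z: centre, sizes, angle of long side"""
    cs=max(cv2.findContours(mask.astype('uint8'),0,1)[0],key=cv2.contourArea).reshape(-1,2)
    P=plane(p,cs,z)[:,:2].astype('float32'); b=cv2.boxPoints(cv2.minAreaRect(P))
    e1,e2=b[1]-b[0],b[2]-b[1]; e=e1 if np.hypot(*e1)>np.hypot(*e2) else e2
    return b.mean(0).round(1),sorted([round(float(np.hypot(*e1)),1),round(float(np.hypot(*e2)),1)]),round(float(np.arctan2(e[1],e[0])%np.pi),3)
E
python3 - <<'E'
from h import *
s=bot.sense(); print(s['tool_pos'],s['eef_rot'],s['gripper_width'],s['time_s'])
for c in ('top','scene'):
    p=shot(c,c+'0')
    Rm=cv2.Rodrigues(np.float64(p['rvec']))[0]; print(c,'cam',(-Rm.T@np.float64(p['tvec'])).round(0))
    for n in NAMES:
        a=bot.spot_in(n,p); m=bot.regions_of(n,p)
        print(n,[(np.round(i['xyz'],0).tolist(),round(i['confidence'],2)) for i in a[:2]],[(rect(p,i['mask'],22 if 'tray' in n else 8),int(i['mask'].sum()),round(i['confidence'],2)) for i in m[:1] if i['mask'].sum()>20])
E
```

```text
pics
[138.59340229 609.07404608 235.3611851 ] [-3.50787163e-01 -3.12170581e+00  1.86290945e-03] 91.05081584264575 0.0
top cam [ 443.   25. 1355.]
hub [([462.0, -8.0, 10.0], 0.93), ([611.0, -292.0, 1.0], 0.65)] [((array([461.3,  -8.6], dtype=float32), [55.0, 57.5], 1.563), 436, 0.93)]
grommet [([420.0, -157.0, 14.0], 0.59)] [((array([ 417.7, -154.4], dtype=float32), [40.0, 40.0], 1.559), 177, 0.74)]
coil [([408.0, 154.0, 36.0], 0.56)] [((array([403.5, 154.1], dtype=float32), [32.4, 63.8], 1.024), 293, 0.85)]
plug [([388.0, -291.0, 10.0], 0.64)] [((array([578.9, 249.8], dtype=float32), [122.0, 173.9], 1.328), 3298, 0.74)]
bar [([344.0, 311.0, 12.0], 0.68)] [((array([344.3, 311. ], dtype=float32), [15.8, 97.6], 0.693), 195, 0.8)]
tray_blue [([577.0, 251.0, 6.0], 0.95)] [((array([577.6, 247.8], dtype=float32), [119.8, 172.0], 1.318), 3290, 0.91)]
tray_yellow [([609.0, -291.0, 1.0], 0.76), ([462.0, -9.0, 10.0], 0.59)] [((array([ 608.7, -288.7], dtype=float32), [124.7, 176.8], 1.439), 3435, 0.75)]
tray_green [([652.0, 19.0, 3.0], 0.57)] [((array([647. ,  15.9], dtype=float32), [123.2, 170.
[... 633 characters left out ...]
0], 1.013), 360, 0.87)]
plug [([399.0, -284.0, 11.0], 0.38)] []
bar [([357.0, 317.0, 11.0], 0.82)] [((array([345.8, 311.8], dtype=float32), [18.7, 107.2], 0.688), 265, 0.77)]
tray_blue [([576.0, 256.0, 4.0], 0.6)] [((array([583.4, 253.8], dtype=float32), [128.7, 180.8], 1.332), 4747, 0.62)]
tray_yellow [([610.0, -293.0, 2.0], 0.66)] [((array([ 616. , -278.9], dtype=float32), [127.3, 190.8], 1.444), 2152, 0.72)]
tray_green [([650.0, 21.0, 5.0], 0.94), ([545.0, -456.0, 85.0], 0.37)] [((array([652.8,  23.2], dtype=float32), [124.9, 185.2], 1.505), 3435, 0.92)]
funnel_stand [([506.0, 521.0, 65.0], 0.92)] []
oil_can [] [((array([ 485.7, -582.6], dtype=float32), [71.5, 292.2], 1.171), 1010, 0.83)]
```

View pics/top0.png

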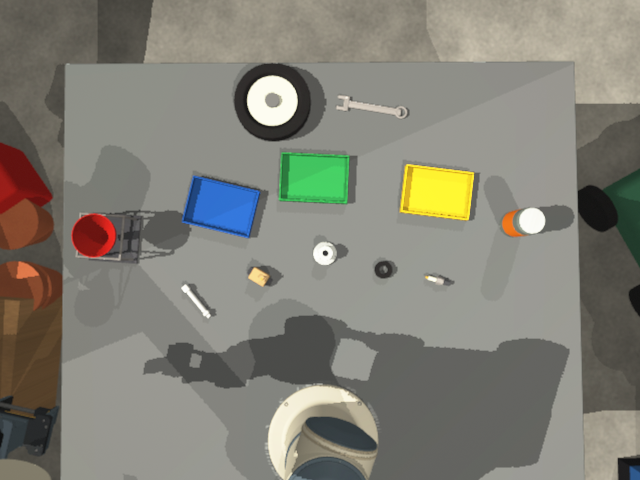

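View pics/scene0.png

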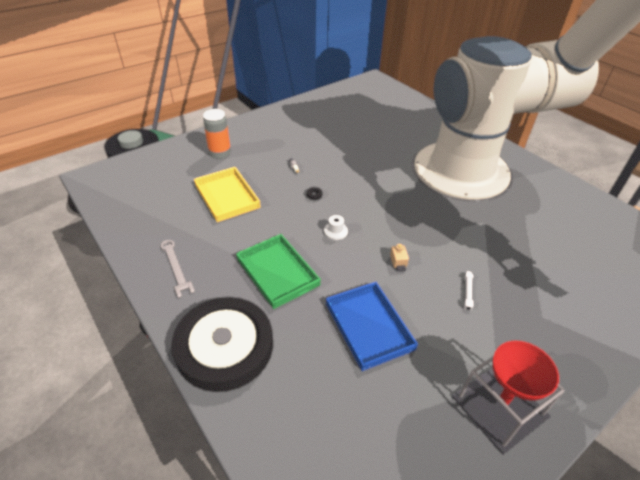

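The top view shows the blue (222,207), green (314,177) and yellow (437,192) trays. The parts are the bar (197,301), coil (259,275), hub (324,253), grommet (383,269) and plug (437,279), and they match the networks' positions. The scene view agrees: the funnel (515,385) and oil can (217,132) are clear of every path.

```bash
cat >> h.py <<'E'
def go(x,y,z,th):
    """shift (mm) and turn (rad) in tool axes to TCP x,y,z, tool down, closing line at world angle th"""
    s=bot.sense(); R0=R.from_rotvec(s['eef_rot']); c,n=np.cos(th),np.sin(th)
    Rt=R.from_matrix(np.array([[-n,c,0],[c,n,0],[0,0,-1.]]).T)
    Rt=R.from_matrix(np.column_stack([np.cross([c,n,0],[0,0,-1.]),[c,n,0],[0,0,-1.]]))
    y0=R0.as_matrix()[:,1]
    print('go',(x,y,z,th),'from',np.round(s['tool_pos'],1),'th0',round(float(np.arctan2(y0[1],y0[0])),3),'q6',round(float(s['q'][5]),2),'t',round(s['time_s'],2))
    print('  shift',R0.inv().apply(np.array([x,y,z])-s['tool_pos']).round(1),'turn',(R0.inv()*Rt).as_rotvec().round(3))
E
python3 -c "
from h import *
go(344,311,200,-.878)"
```

```text
go (344, 311, 200, -0.878) from [138.7 609.4 235.9] th0 1.347 q6 -0.1 t 2.1
  shift [-266.4 -245.4   35.9] turn [0.    0.    2.225]
```

Emit:
step_arm([
  [[-266,-245,36],[0,0,2.225],0.3],
  [[-266,-245,36],[0,0,2.225],0.3],
  [[-266,-245,36],[0,0,2.225],0.3],
  [[-266,-245,36],[0,0,2.225],0.3],
  [[-266,-245,36],[0,0,2.225],0.3],
  [[-266,-245,36],[0,0,2.225],0.3],
  [[-266,-245,36],[0,0,2.225],0.3],
  [[-266,-245,36],[0,0,2.225],0.3],
])

```text
time_s: 2.9
tool_pos: [345.4, 308.2, 199.7]
eef_rot: [2.063, 2.369, -0.001]
contact_force: [-0.0, 1.6, 0.3]
gripper_width: 59.0
grip_force: 0.0
```

```bash
python3 -c "
from h import *
go(344,311,200,-.878)"
```

```text
go (344, 311, 200, -0.878) from [345.4 308.2 199.7] th0 0.138 q6 0.46 t 2.9
  shift [ 3.  -1.  -0.3] turn [0.000e+00 1.000e-03 1.016e+00]
```

Emit:
step_arm([
  [[0,0,0],[0,0,1.0],0.3],
  [[0,0,0],[0,0,1.0],0.3],
  [[0,0,0],[0,0,1.0],0.3],
  [[0,0,0],[0,0,1.0],0.3],
  [[0,0,0],[0,0,1.0],0.3],
  [[0,0,0],[0,0,1.0],0.3],
  [[0,0,0],[0,0,1.0],0.3],
  [[0,0,0],[0,0,1.0],0.3],
])

```text
time_s: 3.7
tool_pos: [343.8, 311.5, 200.0]
eef_rot: [-2.942, -1.101, -0.0]
contact_force: [-0.6, 0.0, 0.3]
gripper_width: 59.4
grip_force: 0.0
```

```bash
cat >> h.py <<'E'
def look(n,z,save=None):
    p=shot('wrist',save); a=bot.spot_in(n,p); m=bot.regions_of(n,p)
    print('spot',[(np.round(i['xyz'],1).tolist(),round(i['confidence'],2)) for i in a[:2]])
    for i in m[:2]:
        if i['mask'].sum()>50: print('rect',rect(p,i['mask'],z),i['mask'].sum(),round(i['confidence'],2))
    return p,m
E
python3 -c "
from h import *
p,m=look('bar',8,'w_bar')
Rm=cv2.Rodrigues(np.float64(p['rvec']))[0]; print('cam',(-Rm.T@np.float64(p['tvec'])).round(0),Rm[2])
go(344,311,25,-.878)"
```

```text
spot [([353.2, 319.4, 14.7], 0.69)]
rect (array([345.8, 311.9], dtype=float32), [16.1, 102.0], 0.692) 1930 0.92
cam [399. 360. 350.] [-0.19450044 -0.16923903 -0.96619239]
go (344, 311, 25, -0.878) from [343.7 311.5 200. ] th0 -0.85 q6 1.46 t 3.85
  shift [ -0.2   0.6 175. ] turn [ 0.    -0.     0.028]
```

View pics/w_bar.png

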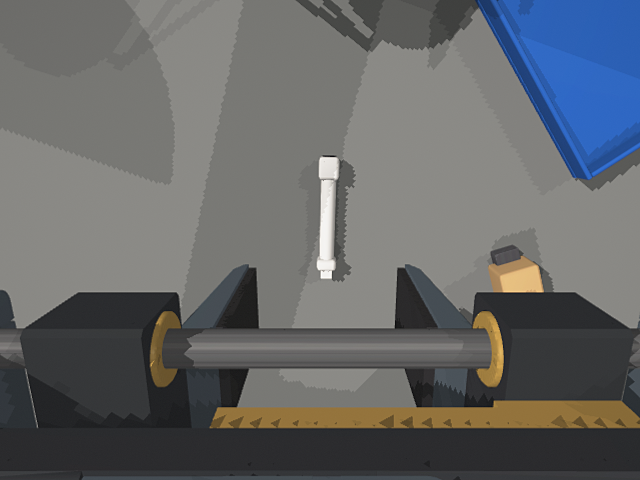

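The wrist view shows the bar at (328,217) between the open fingers, long axis along the fingers' plane. Its centre is (345.6, 311.8) at z=8, which agrees with the top and scene views.

Emit:
step_arm([
  [[1.5,1,50],[0,0,0.028],-0.2],
  [[1.5,1,100],[0,0,0.028],-0.2],
  [[1.5,1,145],[0,0,0.028],-0.2],
  [[1.5,1,170],[0,0,0.028],-0.2],
  [[1.5,1,175],[0,0,0.028],-0.2],
  [[1.5,1,175],[0,0,0.028],-1],
  [[1.5,1,175],[0,0,0.028],-1],
  [[1.5,1,175],[0,0,0.028],-1],
], squeeze=25)

```text
time_s: 4.65
tool_pos: [346.2, 312.3, 26.3]
eef_rot: [-2.956, -1.063, -0.004]
contact_force: [-0.5, 0.5, 1.3]
gripper_width: 15.7
grip_force: 0.0
```

```bash
python3 -c "
from h import *
print(bot.sense()['gripper_width'],bot.sense()['grip_force'])
p=shot('top')
for n in ('tray_green','tray_blue','tray_yellow'):
  m=bot.regions_of(n,p)[0]; print(n,rect(p,m['mask'],22),m['confidence'])"
```

```text
15.703159012310817 0.0
tray_green (array([647.5,  16.1], dtype=float32), [122.3, 170.2], 1.518) 0.73
tray_blue (array([577.7, 247.6], dtype=float32), [120.2, 173.0], 1.329) 0.71
tray_yellow (array([ 609.2, -288.2], dtype=float32), [124.7, 175.5], 1.447) 0.62
```

Emit:
step_arm([
  [[0,0,0],[0,0,0],-1],
  [[0,0,0],[0,0,0],-1],
  [[0,0,0],[0,0,0],-1],
  [[0,0,-20],[0,0,0],-1],
  [[0,0,-60],[0,0,0],-1],
  [[0,0,-90],[0,0,0],-1],
  [[0,0,-90],[0,0,0],-1],
])

```text
time_s: 5.55
tool_pos: [347.1, 312.9, 118.8]
eef_rot: [-2.955, -1.062, -0.01]
contact_force: [0.3, -0.4, -1.3]
gripper_width: 11.4
grip_force: 25.0
```

```bash
python3 -c "
from h import *
s=bot.sense();print(s['gripper_width'],s['grip_force'])
go(648,16.5,115,1.515-np.pi/2)
p=shot('wrist','w_bar2')"
```

```text
11.423690337758302 24.999808073043823
go (648, 16.5, 115, -0.055796326794896656) from [347.1 312.9 118.8] th0 -0.881 q6 1.49 t 5.55
  shift [ 43.4 420.1   4.3] turn [ 0.003 -0.006 -0.825]
```

View pics/w_bar2.png

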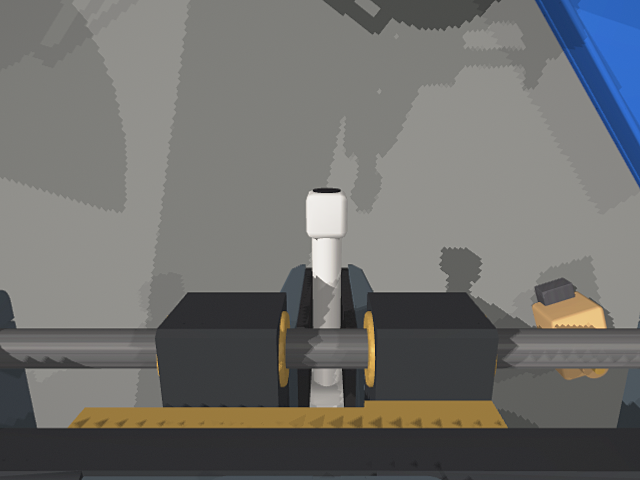

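The bar is held level between the pads with its collar at (327,213). Taking it to the green tray.

Emit:
step_arm([
  [[22,210,0],[0,0,-0.825],-1],
  [[22,210,0],[0,0,-0.825],-1],
  [[22,210,0],[0,0,-0.825],-1],
  [[22,210,0],[0,0,-0.825],-1],
  [[43.5,420,0],[0,0,-0.825],-1],
  [[43.5,420,0],[0,0,-0.825],-1],
  [[43.5,420,0],[0,0,-0.825],-1],
  [[43.5,420,0],[0,0,-0.825],-1],
])

```text
time_s: 6.4
tool_pos: [604.1, 56.3, 113.9]
eef_rot: [-2.28, -2.16, 0.001]
contact_force: [1.0, 0.8, -0.9]
gripper_width: 11.2
grip_force: 25.0
```

Emit:
step_arm([
  [[0,0,0],[0,0,0],-1],
  [[0,0,0],[0,0,0],-1],
  [[0,0,0],[0,0,0],-1],
])

```text
time_s: 6.7
tool_pos: [602.3, 58.6, 114.1]
eef_rot: [-2.281, -2.158, 0.002]
contact_force: [0.6, -0.5, -1.1]
gripper_width: 11.3
grip_force: 25.0
```

```bash
python3 -c "
from h import *
go(648,16.5,31,1.515-np.pi/2)
p,m=look('tray_green',22)
p,m=look('bar',100)"
```

```text
go (648, 16.5, 31, -0.055796326794896656) from [602.3  58.6 114.1] th0 -0.056 q6 0.05 t 6.7
  shift [-39.5  48.1  83. ] turn [-0.002 -0.     0.   ]
spot [([669.7, 62.7, 0.3], 0.86)]
rect (array([653. ,  57.5], dtype=float32), [96.1, 119.5], 3.087) 21142 0.69
spot [([606.6, 81.3, 103.7], 0.79)]
rect (array([602.9,  80.5], dtype=float32), [17.0, 58.8], 1.465) 5646 0.77
```

Emit:
step_arm([
  [[-39.5,48,0],[0,0,0],-1],
  [[-39.5,48,0],[0,0,0],-1],
  [[-39.5,48,20],[0,0,0],-1],
  [[-39.5,48,50],[0,0,0],-1],
  [[-39.5,48,70],[0,0,0],-1],
  [[-39.5,48,80],[0,0,0],-1],
  [[-39.5,48,83],[0,0,0],-1],
  [[-39.5,48,83],[0,0,0],-1],
])

```text
time_s: 7.8
tool_pos: [649.5, 16.0, 32.3]
eef_rot: [2.282, 2.158, 0.0]
contact_force: [-0.1, -0.1, -0.5]
gripper_width: 11.3
grip_force: 25.0
```

Emit:
step_arm([
  [[0,0,1],[0,0,0],-1],
  [[0,0,1],[0,0,0],-1],
  [[0,0,1],[0,0,0],-0.4],
  [[0,0,1],[0,0,0],-0.4],
  [[0,0,1],[0,0,0],-0.4],
  [[0,0,-20],[0,0,0],-0.4],
  [[0,0,-65],[0,0,0],-0.4],
  [[0,0,-110],[0,0,0],-0.3],
])

```text
time_s: 8.6
tool_pos: [648.6, 16.0, 142.7]
eef_rot: [-2.282, -2.157, 0.002]
contact_force: [0.8, 0.3, 0.4]
gripper_width: 31.2
grip_force: 0.0
```

```bash
python3 -c "
from h import *
go(404,154,200,1.024-np.pi/2)"
```

```text
go (404, 154, 200, -0.5467963267948965) from [648.6  16.  142.7] th0 -0.056 q6 -0.01 t 8.6
  shift [ 124.1 -252.1  -56.9] turn [-0.002  0.     0.491]
```

Emit:
step_arm([
  [[124,-252,-57],[0,0,0.49],-0.1],
  [[124,-252,-57],[0,0,0.49],-0.1],
  [[124,-252,-57],[0,0,0.49],-0.1],
  [[124,-252,-57],[0,0,0.49],-0.1],
  [[124,-252,-57],[0,0,0.49],-0.1],
  [[124,-252,-57],[0,0,0.49],-0.1],
  [[124,-252,-57],[0,0,0.49],-0.1],
  [[124,-252,-57],[0,0,0.49],-0.1],
])

```text
time_s: 9.4
tool_pos: [404.6, 154.2, 199.4]
eef_rot: [2.737, 1.542, 0.002]
contact_force: [0.6, 0.4, 0.3]
gripper_width: 40.8
grip_force: 0.0
```

```bash
python3 -c "
from h import *
t=shot('top'); m=bot.regions_of('bar',t); print('bar',[(rect(t,i['mask'],12),i['confidence']) for i in m[:1]],[i['xyz'] for i in bot.spot_in('bar',t)[:1]])
p,m=look('coil',0,'w_coil')
for z in (12,32): print(z,rect(p,m[0]['mask'],z))
# brightness split: tan block
hsv=cv2.cvtColor(p['image'],cv2.COLOR_RGB2HSV); tan=m[0]['mask']&(hsv[...,1]>70); print('tan',rect(p,tan,32),tan.sum())
dark=m[0]['mask']&~tan; print('core',rect(p,dark,12))
go(404,154,35,1.024-np.pi/2)"
```

```text
bar [((array([648.1,  13.8], dtype=float32), [12.6, 95.2], 1.564), 0.66)] [[647.9, 21.1, 14.7]]
spot [([405.8, 160.7, 30.2], 0.6)]
rect (array([404.7, 154.7], dtype=float32), [34.4, 66.6], 1.037) 2962 0.84
12 (array([406. , 156.9], dtype=float32), [33.2, 64.3], 1.037)
32 (array([408.3, 160.4], dtype=float32), [31.3, 60.5], 1.037)
tan (array([406.7, 157.7], dtype=float32), [31.3, 47.5], 1.037) 2455
core (array([420.6, 179.1], dtype=float32), [11.1, 21.4], 2.596)
go (404, 154, 35, -0.5467963267948965) from [405.2 153.4 198.6] th0 -0.547 q6 0.77 t 9.7
  shift [-1.000e-01 -1.200e+00  1.636e+02] turn [-0.  0. -0.]
```

View pics/w_coil.png

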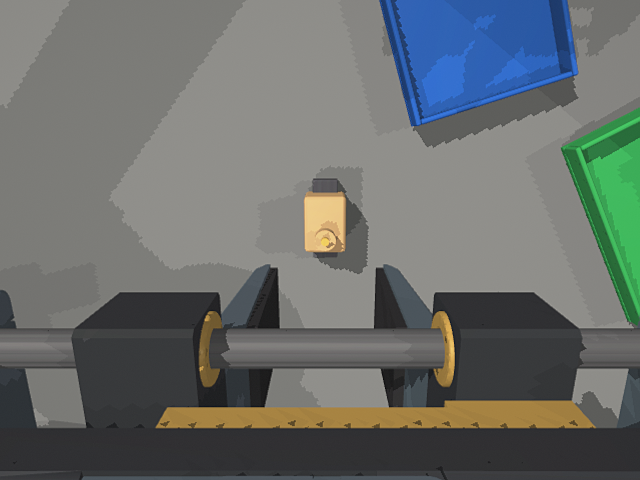

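The top view puts the bar flat in the green tray at (648,14). In the wrist view the coil block is at (325,223), its core end at (325,185) and its stud at (326,240), with its axis square to the jaws.

Emit:
step_arm([
  [[2.5,-0.5,50],[0,0,-0.013],0],
  [[2.5,-0.5,100],[0,0,-0.013],0],
  [[2.5,-0.5,140],[0,0,-0.013],0],
  [[2.5,-0.5,162],[0,0,-0.013],0],
  [[2.5,-0.5,169],[0,0,-0.013],0],
  [[2.5,-0.5,169],[0,0,-0.013],-1],
  [[2.5,-0.5,169],[0,0,-0.013],-1],
  [[2.5,-0.5,169],[0,0,-0.013],-1],
], squeeze=30)

```text
time_s: 10.5
tool_pos: [406.2, 156.4, 31.0]
eef_rot: [2.728, 1.558, 0.003]
contact_force: [-0.0, 0.2, -1.6]
gripper_width: 32.0
grip_force: 30.0
```

Emit:
step_arm([
  [[0,0,0],[0,0,0],-1],
  [[0,0,0],[0,0,0],-1],
])

```text
time_s: 10.7
tool_pos: [406.0, 156.4, 30.7]
eef_rot: [2.728, 1.558, 0.003]
contact_force: [-0.5, -0.4, 10.9]
gripper_width: 31.8
grip_force: 30.0
```

```bash
python3 -c "
from h import *
go(568.5,210.7,100,1.325-np.pi/2)"
```

```text
go (568.5, 210.7, 100, -0.2457963267948966) from [406.  156.4  30.7] th0 -0.533 q6 0.76 t 10.7
  shift [129.4 112.5 -69. ] turn [ 0.001 -0.001 -0.287]
```

Emit:
step_arm([
  [[0,0,-20],[0,0,0],-1],
  [[0,0,-60],[0,0,0],-1],
  [[25,22,-90],[0,0,-0.1],-1],
  [[55,48,-90],[0,0,-0.287],-1],
  [[85,75,-85],[0,0,-0.287],-1],
  [[115,100,-75],[0,0,-0.287],-1],
  [[129.5,112.5,-70],[0,0,-0.287],-1],
  [[129.5,112.5,-70],[0,0,-0.287],-1],
])

```text
time_s: 11.5
tool_pos: [570.2, 211.2, 99.4]
eef_rot: [2.477, 1.932, 0.002]
contact_force: [-0.2, -0.3, -2.0]
gripper_width: 31.8
grip_force: 30.0
```

```bash
python3 -c "
from h import *
go(568.5,210.7,35,1.325-np.pi/2)
p=shot('wrist','w_coil2'); s=bot.sense(); print(s['gripper_width'])"
```

```text
go (568.5, 210.7, 35, -0.2457963267948966) from [570.2 211.2  99.4] th0 -0.246 q6 0.5 t 11.5
  shift [-1.  -1.5 64.4] turn [ 0.001 -0.001 -0.   ]
31.721260222360076
```

View pics/w_coil2.png

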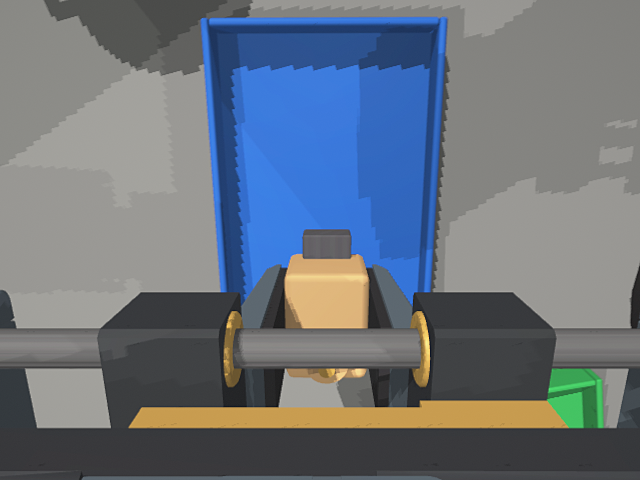

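The coil is held upright and lies centrally between the tray walls (columns 215 and 440). Lowering it.

Emit:
step_arm([
  [[0,0,30],[0,0,0],-1],
  [[0,0,50],[0,0,0],-1],
  [[0,0,60],[0,0,0],-1],
  [[0,0,64],[0,0,0],-1],
  [[0,0,64.5],[0,0,0],-1],
  [[0,0,64.5],[0,0,0],-1],
  [[0,0,64.5],[0,0,0],-1],
])

```text
time_s: 12.25
tool_pos: [568.6, 210.7, 36.3]
eef_rot: [2.477, 1.932, 0.002]
contact_force: [-0.7, -0.5, -1.1]
gripper_width: 31.8
grip_force: 30.0
```

Emit:
step_arm([
  [[0,0,0.3],[0,0,0],0.1],
  [[0,0,0.3],[0,0,0],0.1],
  [[0,0,0.3],[0,0,0],0.1],
  [[0,0,-20],[0,0,0],0.1],
  [[0,0,-65],[0,0,0],0.1],
  [[0,0,-115],[0,0,0],0.1],
  [[0,0,-150],[0,0,0],0.1],
])

```text
time_s: 12.95
tool_pos: [568.6, 210.8, 188.6]
eef_rot: [2.476, 1.932, 0.003]
contact_force: [1.0, -0.7, -0.2]
gripper_width: 50.2
grip_force: 0.0
```

```bash
python3 -c "
from h import *
go(461,-9,200,-0.2)"
```

```text
go (461, -9, 200, -0.2) from [568.6 210.8 188.6] th0 -0.246 q6 0.5 t 12.95
  shift [-239.4  -50.9  -11.8] turn [ 0.002 -0.001 -0.046]
```

Emit:
step_arm([
  [[-239.5,-51,-12],[0,0,-0.118],0.1],
  [[-239.5,-51,-12],[0,0,-0.118],0.1],
  [[-239.5,-51,-12],[0,0,-0.118],0.1],
  [[-239.5,-51,-12],[0,0,-0.118],0.1],
  [[-239.5,-51,-12],[0,0,-0.118],0.1],
  [[-239.5,-51,-12],[0,0,-0.118],0.1],
  [[-239.5,-51,-12],[0,0,-0.118],0.1],
  [[-239.5,-51,-12],[0,0,-0.118],0.1],
])

```text
time_s: 13.75
tool_pos: [460.8, -8.8, 197.5]
eef_rot: [2.359, 2.075, 0.001]
contact_force: [-0.3, -0.3, 0.3]
gripper_width: 49.9
grip_force: 0.0
```

```bash
python3 -c "
from h import *
t=shot('top'); m=bot.regions_of('coil',t); print('coil',[(rect(t,i['mask'],20),i['confidence']) for i in m[:1]],[i['xyz'] for i in bot.spot_in('coil',t)[:1]])
p,m=look('hub',4,'w_hub')
go(461,-9,38,-0.128)"
```

```text
coil [((array([567.8, 207. ], dtype=float32), [32.2, 64.3], 1.366), 0.73)] [[565.6, 205.9, 34.9]]
spot [([466.0, -3.4, 18.0], 0.73), ([417.7, -156.8, 13.1], 0.27)]
rect (array([462.5,  -8.5], dtype=float32), [57.6, 57.8], 2.236) 3884 0.89
go (461, -9, 38, -0.128) from [460.5  -8.7 197.3] th0 -0.127 q6 -0.02 t 14.05
  shift [ -0.2   0.5 159.3] turn [-0.     0.     0.001]
```

View pics/w_hub.png

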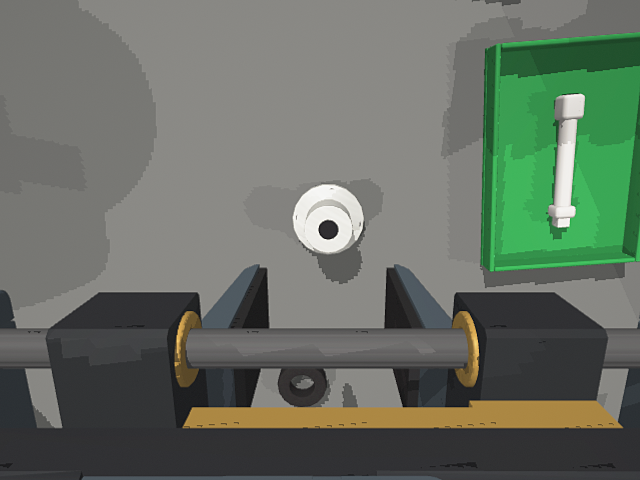

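The bar lies flat in the green tray at (567,160) and the top view confirms the coil in blue at (568,208). The hub at (328,218) is centred between the fingers.

Emit:
step_arm([
  [[0.2,1.7,50],[0,0,0],0.23],
  [[0.2,1.7,100],[0,0,0],0.23],
  [[0.2,1.7,135],[0,0,0],0.23],
  [[0.2,1.7,154],[0,0,0],0.23],
  [[0.2,1.7,160],[0,0,0],0.23],
  [[0.2,1.7,160],[0,0,0],-1],
  [[0.2,1.7,160],[0,0,0],-1],
  [[0.2,1.7,160],[0,0,0],-1],
])

```text
time_s: 14.85
tool_pos: [462.8, -9.3, 38.5]
eef_rot: [2.358, 2.074, 0.002]
contact_force: [1.4, 0.4, -0.2]
gripper_width: 34.9
grip_force: 9.8
```

Emit:
step_arm([
  [[0,0,0],[0,0,0],-1],
  [[0,0,0],[0,0,0],-1],
])

```text
time_s: 15.05
tool_pos: [462.8, -9.3, 38.5]
eef_rot: [2.358, 2.074, 0.002]
contact_force: [-1.0, 1.3, 9.6]
gripper_width: 34.6
grip_force: 30.0
```

```bash
python3 -c "
from h import *
go(613.8,-250.8,105,-.128)"
```

```text
go (613.8, -250.8, 105, -0.128) from [462.8  -9.3  38.5] th0 -0.128 q6 -0.02 t 15.05
  shift [-220.2  180.7  -66.2] turn [0.002 0.    0.   ]
```

Emit:
step_arm([
  [[0,0,-20],[0,0,0],-1],
  [[0,0,-60],[0,0,0],-1],
  [[-20,16,-80],[0,0,0],-1],
  [[-55,45,-80],[0,0,0],-1],
  [[-90,74,-80],[0,0,0],-1],
  [[-125,103,-80],[0,0,0],-1],
  [[-160,131,-80],[0,0,0],-1],
  [[-195,160,-75],[0,0,0],-1],
])

```text
time_s: 15.85
tool_pos: [596.8, -225.0, 113.7]
eef_rot: [2.358, 2.074, 0.001]
contact_force: [1.0, 0.1, -1.6]
gripper_width: 34.9
grip_force: 30.0
```

Emit:
step_arm([
  [[-25,20.7,5],[0,0,0],-1],
  [[-25,20.7,15],[0,0,0],-1],
  [[-25,20.7,15],[0,0,0],-1],
  [[-25,20.7,15],[0,0,0],-1],
])

```text
time_s: 16.25
tool_pos: [612.5, -249.6, 97.6]
eef_rot: [-2.358, -2.074, 0.001]
contact_force: [-0.4, -0.1, -1.6]
gripper_width: 34.8
grip_force: 30.0
```

```bash
python3 -c "
from h import *
p,m=look('tray_yellow',22,'w_hub2')
go(613.8,-250.8,42.5,-.128)"
```

```text
spot [([618.2, -231.7, 5.8], 0.75)]
rect (array([ 619.5, -237.7], dtype=float32), [73.1, 119.9], 3.015) 22056 0.67
rect (array([ 611.7, -258.4], dtype=float32), [58.8, 64.0], 3.015) 8595 0.46
go (613.8, -250.8, 42.5, -0.128) from [ 613.1 -249.8   98.2] th0 -0.127 q6 -0.35 t 16.4
  shift [-0.9  0.8 55.7] turn [0.    0.    0.001]
```

View pics/w_hub2.png

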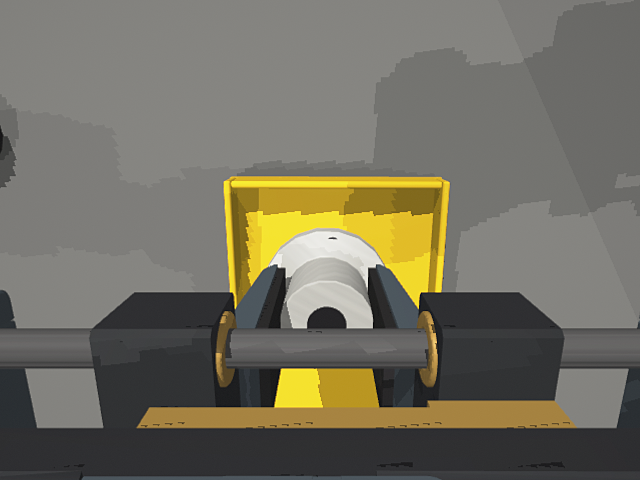

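The hub is upright and inside the yellow walls (columns 235 and 440, far wall row 185). Lowering it.

Emit:
step_arm([
  [[-0.5,2,25],[0,0,0],-1],
  [[-0.5,2,43],[0,0,0],-1],
  [[-0.5,2,52],[0,0,0],-1],
  [[-0.5,2,56],[0,0,0],-1],
  [[-0.5,2,56],[0,0,0],-1],
  [[-0.5,2,56],[0,0,0],-1],
  [[-0.5,2,56],[0,0,0],-1],
])

```text
time_s: 17.1
tool_pos: [615.5, -251.3, 42.0]
eef_rot: [2.358, 2.074, 0.001]
contact_force: [0.4, -0.3, 1.0]
gripper_width: 34.6
grip_force: 30.0
```

Emit:
step_arm([
  [[0,0,0],[0,0,0],0.15],
  [[0,0,0],[0,0,0],0.15],
  [[0,0,0],[0,0,0],0.15],
  [[0,0,-20],[0,0,0],0.15],
  [[0,0,-65],[0,0,0],0.15],
  [[0,0,-115],[0,0,0],0.15],
  [[0,0,-155],[0,0,0],0.4],
])

```text
time_s: 17.8
tool_pos: [615.3, -251.4, 199.2]
eef_rot: [2.358, 2.074, 0.001]
contact_force: [0.7, 0.2, -0.4]
gripper_width: 57.7
grip_force: 0.0
```

```bash
python3 -c "
from h import *
go(418.5,-155,200,-0.128)"
```

```text
go (418.5, -155, 200, -0.128) from [ 615.3 -251.4  199.2] th0 -0.128 q6 -0.35 t 17.8
  shift [  70.5 -207.5   -1.1] turn [ 0.001  0.    -0.   ]
```

Emit:
step_arm([
  [[70.5,-207.5,0],[0,0,0],0.4],
  [[70.5,-207.5,0],[0,0,0],0.4],
  [[70.5,-207.5,0],[0,0,0],0.4],
  [[70.5,-207.5,0],[0,0,0],0.4],
  [[70.5,-207.5,0],[0,0,0],0.4],
  [[70.5,-207.5,0],[0,0,0],0.4],
  [[70.5,-207.5,0],[0,0,0],0.4],
])

```text
time_s: 18.5
tool_pos: [418.8, -155.2, 196.8]
eef_rot: [2.358, 2.074, 0.001]
contact_force: [0.1, -1.3, -1.2]
gripper_width: 63.7
grip_force: 0.0
```

```bash
python3 -c "
from h import *
t=shot('top'); m=bot.regions_of('hub',t); print('hub',[(rect(t,i['mask'],12),i['confidence']) for i in m[:1]],[i['xyz'] for i in bot.spot_in('hub',t)[:1]])
p,m=look('grommet',7,'w_gr')
go(418.5,-155,25,-0.128)"
```

```text
hub [((array([ 615. , -252.4], dtype=float32), [54.8, 55.3], 2.668), 0.87)] [[607.5, -247.6, 11.4]]
spot [([419.7, -153.5, 13.7], 0.81)]
rect (array([ 420.6, -153.8], dtype=float32), [44.6, 44.8], 0.792) 1919 0.96
go (418.5, -155, 25, -0.128) from [ 418.8 -155.2  196.3] th0 -0.128 q6 -0.36 t 18.8
  shift [ 1.000e-01 -4.000e-01  1.713e+02] turn [ 0. -0. -0.]
```

View pics/w_gr.png

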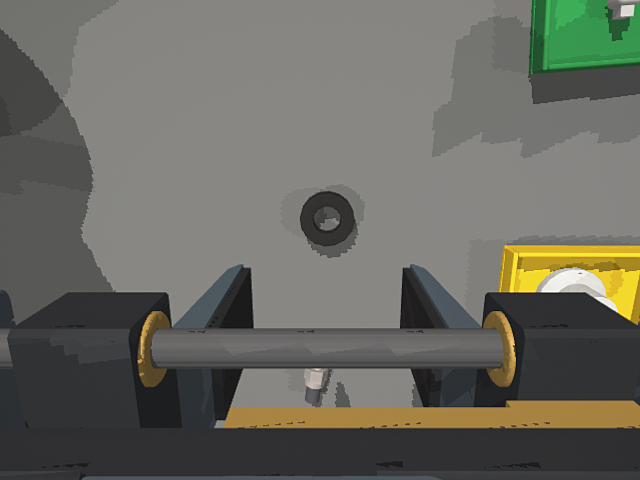

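The hub is in the yellow tray, seen at (570,285), and at (615,-252) from the top. The grommet at (327,218) is centred between the fingers.

Emit:
step_arm([
  [[1,1,50],[0,0,0],0.4],
  [[1,1,100],[0,0,0],0.4],
  [[1,1,145],[0,0,0],0.4],
  [[1,1,165],[0,0,0],0.4],
  [[1,1,171],[0,0,0],0.4],
  [[1,1,171],[0,0,0],-1],
  [[1,1,171],[0,0,0],-1],
  [[1,1,171],[0,0,0],-1],
], squeeze=15)

```text
time_s: 19.6
tool_pos: [420.2, -154.4, 26.6]
eef_rot: [2.357, 2.074, 0.001]
contact_force: [0.6, -0.3, 0.2]
gripper_width: 43.4
grip_force: 15.0
```

Emit:
step_arm([
  [[0,0,0],[0,0,0],-1],
  [[0,0,0],[0,0,0],-1],
])

```text
time_s: 19.8
tool_pos: [420.2, -154.4, 26.4]
eef_rot: [2.357, 2.073, 0.001]
contact_force: [0.5, 0.8, 11.6]
gripper_width: 43.2
grip_force: 15.0
```

```bash
python3 -c "
from h import *
go(604.5,-326.2,100,-.128)"
```

```text
go (604.5, -326.2, 100, -0.128) from [ 420.2 -154.4   26.4] th0 -0.128 q6 -0.36 t 19.8
  shift [-146.9  204.9  -73. ] turn [0.002 0.001 0.   ]
```

Emit:
step_arm([
  [[0,0,-20],[0,0,0],-1],
  [[0,0,-60],[0,0,0],-1],
  [[-12,16,-80],[0,0,0],-1],
  [[-37,50,-80],[0,0,0],-1],
  [[-63,88,-80],[0,0,0],-1],
  [[-90,125,-80],[0,0,0],-1],
  [[-117,163,-80],[0,0,0],-1],
  [[-140,195,-75],[0,0,0],-1],
])

```text
time_s: 20.6
tool_pos: [596.9, -319.7, 101.8]
eef_rot: [2.357, 2.073, 0.001]
contact_force: [0.1, 0.2, 0.7]
gripper_width: 43.2
grip_force: 15.0
```

Emit:
step_arm([
  [[-7,10,0],[0,0,0],-1],
  [[-7,10,10],[0,0,0],-1],
  [[-7,10,10],[0,0,0],-1],
  [[-7,10,10],[0,0,0],-1],
])

```text
time_s: 21.0
tool_pos: [602.9, -324.9, 90.2]
eef_rot: [-2.357, -2.074, 0.001]
contact_force: [-0.2, 0.1, -0.6]
gripper_width: 43.4
grip_force: 15.0
```

```bash
python3 -c "
from h import *
s=bot.sense(); print(s['gripper_width'])
go(604.5,-326.2,30.5,-.128)"
```

```text
43.388964404373574
go (604.5, -326.2, 30.5, -0.128) from [ 602.9 -324.9   90.2] th0 -0.128 q6 -0.45 t 21.0
  shift [-1.1  1.9 59.7] turn [-0.002 -0.001  0.   ]
```

Emit:
step_arm([
  [[-1,2,25],[0,0,0],-1],
  [[-1,2,45],[0,0,0],-1],
  [[-1,2,56],[0,0,0],-1],
  [[-1,2,60],[0,0,0],-1],
  [[-1,2,60],[0,0,0],-1],
  [[-1,2,60],[0,0,0],-1],
  [[-1,2,60],[0,0,0],-1],
])

```text
time_s: 21.7
tool_pos: [606.2, -327.4, 31.2]
eef_rot: [2.358, 2.074, 0.001]
contact_force: [-0.1, 0.2, 0.7]
gripper_width: 43.2
grip_force: 15.0
```

Emit:
step_arm([
  [[0,0,0],[0,0,0],0.3],
  [[0,0,0],[0,0,0],0.3],
  [[0,0,0],[0,0,0],0.3],
  [[0,0,-20],[0,0,0],0.3],
  [[0,0,-65],[0,0,0],0.3],
  [[0,0,-115],[0,0,0],0.3],
  [[0,0,-165],[0,0,0],0.1],
])

```text
time_s: 22.4
tool_pos: [605.5, -327.0, 197.1]
eef_rot: [-2.359, -2.074, 0.0]
contact_force: [1.1, -0.8, -1.0]
gripper_width: 54.1
grip_force: 0.0
```

```bash
python3 -c "
from h import *
t=shot('top')
for n in ('plug','grommet'):
  for i in bot.regions_of(n,t)[:2]: print(n,rect(t,i['mask'],9),i['mask'].sum(),i['confidence'])
  print([(np.round(i['xyz'],0),i['confidence']) for i in bot.spot_in(n,t)[:2]])
go(388,-291,200,-0.128)"
```

```text
[]
grommet (array([ 606.5, -327.2], dtype=float32), [36.1, 43.5], 2.54) 166 0.72
grommet (array([ 611.3, -285.3], dtype=float32), [125.4, 161.6], 1.436) 2163 0.27
[(array([ 606., -323.,   18.]), 0.75)]
go (388, -291, 200, -0.128) from [ 605.6 -327.1  195.3] th0 -0.128 q6 -0.45 t 22.65
  shift [   8.  -220.4   -4.7] turn [-0. -0. -0.]
```

Emit:
step_arm([
  [[8,-220.5,-5],[0,0,0],0.1],
  [[8,-220.5,-5],[0,0,0],0.1],
  [[8,-220.5,-5],[0,0,0],0.1],
  [[8,-220.5,-5],[0,0,0],0.1],
  [[8,-220.5,-5],[0,0,0],0.1],
  [[8,-220.5,-5],[0,0,0],0.1],
  [[8,-220.5,-5],[0,0,0],0.1],
  [[8,-220.5,-5],[0,0,0],0.1],
])

```text
time_s: 23.45
tool_pos: [388.8, -291.3, 199.8]
eef_rot: [-2.358, -2.075, -0.0]
contact_force: [0.1, -0.4, 0.2]
gripper_width: 50.0
grip_force: 0.0
```

```bash
python3 -c "
from h import *
p,m=look('plug',9,'w_pl')
go(388,-291,30,-0.128)"
```

```text
spot [([393.9, -289.2, 17.4], 0.75)]
rect (array([ 393.4, -287.9], dtype=float32), [21.3, 64.8], 1.439) 1392 0.58
go (388, -291, 30, -0.128) from [ 388.8 -291.2  200. ] th0 -0.127 q6 -0.64 t 23.6
  shift [ 1.0e-01 -7.0e-01  1.7e+02] turn [-0.    -0.     0.001]
```

View pics/w_pl.png

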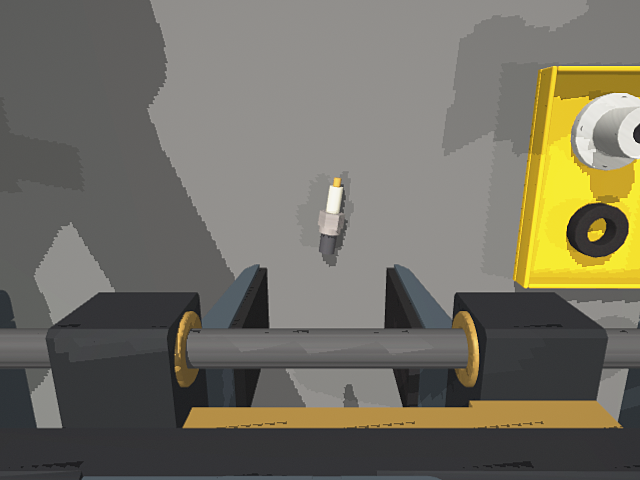

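The hub and grommet lie flat in the yellow tray. The plug's brass tip is at (338,180), its hexagon/collar at about (331,222) and its thread end at (327,252). I'll get its centre and axis from these pixels.

```bash
python3 -c "
from h import *
p=shot('wrist')
P=plane(p,[[338,179],[331,222],[327,252]],9); print(P.round(1))
d=P[0]-P[2]; a=np.arctan2(d[1],d[0]); L=np.hypot(d[0],d[1]); print('axis',a,L); u=d/L
c=P[2]+25*u; print('origin',c.round(1))
m=[i['mask'] for i in bot.regions_of('plug',p)[:1]][0]; ys,xs=np.nonzero(m); mm=np.c_[xs,ys]
Q=plane(p,mm,9)[:,:2]; v=cv2.PCACompute2(Q.astype('float32'),None)if 0 else np.linalg.svd(Q-Q.mean(0),full_matrices=False)[2][0]; print('pca',np.arctan2(v[1],v[0])%np.pi,Q.mean(0))
go(c[0],c[1],30,a-np.pi/2)"
```

```text
[[ 402.6 -258.8    9. ]
 [ 392.8 -292.9    9. ]
 [ 386.3 -317.9    9. ]]
axis 1.3015382784882794 61.28685212855837
origin [ 393.  -293.8    9. ]
pca 1.3007812500300233 [ 393.20741204 -289.9101404 ]
go (np.float64(392.9727476630452), np.float64(-293.7718258975075), 30, np.float64(-0.26925804830661715)) from [ 388.6 -291.1  200.1] th0 -0.127 q6 -0.64 t 23.7
  shift [ -2.1   4.8 170.1] turn [-0.    -0.     0.142]
```

Emit:
step_arm([
  [[-2,4.8,50],[0,0,0.142],0],
  [[-2,4.8,100],[0,0,0.142],0],
  [[-2,4.8,145],[0,0,0.142],-0.1],
  [[-2,4.8,168],[0,0,0.142],-0.1],
  [[-2,4.8,175],[0,0,0.142],-0.1],
  [[-2,4.8,175],[0,0,0.142],-1],
  [[-2,4.8,175],[0,0,0.142],-1],
  [[-2,4.8,175],[0,0,0.142],-1],
], squeeze=25)

```text
time_s: 24.5
tool_pos: [393.4, -294.4, 26.8]
eef_rot: [2.498, 1.901, 0.001]
contact_force: [0.1, 0.0, -0.6]
gripper_width: 20.0
grip_force: 0.1
```

Emit:
step_arm([
  [[0,0,0],[0,0,0],-1],
  [[0,0,0],[0,0,0],-1],
  [[0,0,0],[0,0,0],-1],
  [[0,0,-20],[0,0,0],-1],
  [[0,0,-60],[0,0,0],-1],
  [[0,0,-100],[0,0,0],-1],
  [[0,0,-100],[0,0,0],-1],
])

```text
time_s: 25.2
tool_pos: [394.5, -295.4, 130.3]
eef_rot: [2.494, 1.898, 0.002]
contact_force: [-0.6, 0.2, -0.2]
gripper_width: 17.8
grip_force: 25.0
```

```bash
python3 -c "
from h import *
p=shot('wrist','w_pl2')
go(586.9,284.5,125,1.325-np.pi/2)"
```

```text
go (586.9, 284.5, 125, -0.2457963267948966) from [ 393.8 -294.8  128.2] th0 -0.27 q6 -0.49 t 25.25
  shift [609.8  31.6   1.7] turn [ 0.005  0.003 -0.024]
```

View pics/w_pl2.png

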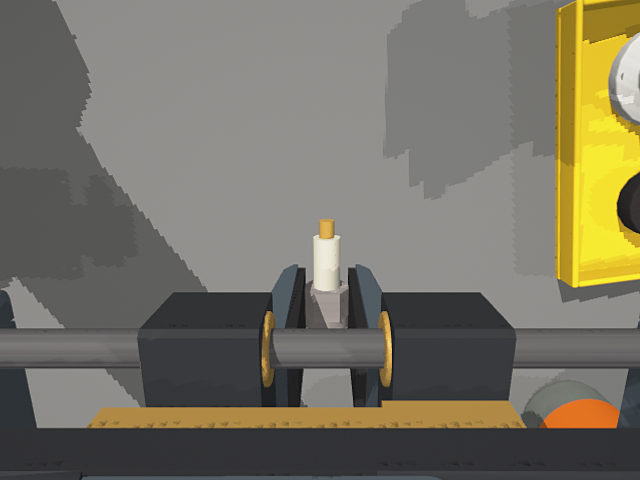

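The plug is held square by its hexagon, ceramic at (327,258). Carrying it to the blue tray.

Emit:
step_arm([
  [[40,2,0],[0,0,-0.024],-1],
  [[85,4,0],[0,0,-0.024],-1],
  [[130,7,0],[0,0,-0.024],-1],
  [[175,9,0],[0,0,-0.024],-1],
  [[220,11,0],[0,0,-0.024],-1],
  [[265,14,0],[0,0,-0.024],-1],
  [[310,16,0],[0,0,-0.024],-1],
  [[355,18,0],[0,0,-0.024],-1],
])

```text
time_s: 26.05
tool_pos: [504.5, 45.5, 124.8]
eef_rot: [-2.477, -1.932, 0.001]
contact_force: [0.4, -1.4, -1.2]
gripper_width: 17.6
grip_force: 25.0
```

```bash
python3 -c "
from h import *
go(586.9,284.5,125,1.325-np.pi/2)"
```

```text
go (586.9, 284.5, 125, -0.2457963267948966) from [504.5  45.5 124.8] th0 -0.246 q6 0.22 t 26.05
  shift [251.9  21.7  -0.3] turn [-0.001  0.    -0.   ]
```

Emit:
step_arm([
  [[45,4,0],[0,0,0],-1],
  [[90,8,0],[0,0,0],-1],
  [[135,12,0],[0,0,0],-1],
  [[180,16,0],[0,0,0],-1],
  [[225,20,0],[0,0,0],-1],
  [[252,22,0],[0,0,0],-1],
  [[252,22,0],[0,0,0],-1],
  [[252,22,0],[0,0,0],-1],
])

```text
time_s: 26.85
tool_pos: [586.7, 282.8, 124.3]
eef_rot: [-2.476, -1.933, 0.002]
contact_force: [-0.1, -0.9, -1.1]
gripper_width: 17.8
grip_force: 25.0
```

```bash
python3 -c "
from h import *
go(586.9,284.5,31,1.325-np.pi/2); t=shot('top')
cv2.imwrite('pics/t3.png',cv2.resize(cv2.cvtColor(t['image'],cv2.COLOR_RGB2BGR)[100:300,150:500],None,fx=2,fy=2))
p=shot('wrist','w_pl3')"
```

```text
go (586.9, 284.5, 31, -0.2457963267948966) from [586.7 282.8 124.3] th0 -0.245 q6 0.6 t 26.85
  shift [ 1.8 -0.1 93.3] turn [-0.001  0.001  0.001]
```

View pics/w_pl3.png

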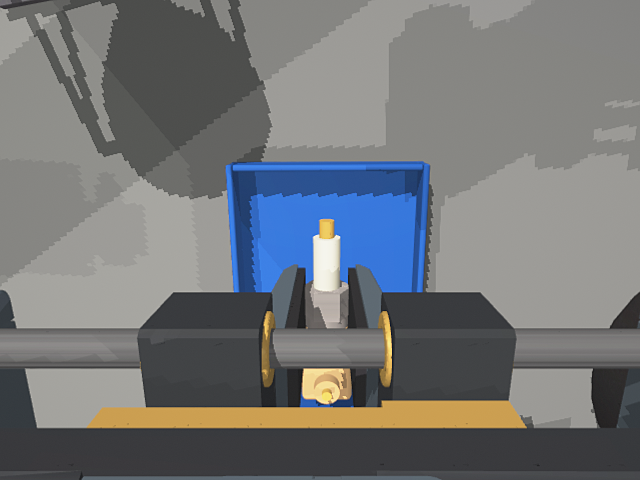

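The tray is clear ahead of the plug and the coil sits behind it at (327,385), leaving more than 20 mm by the measured positions. Lowering it.

Emit:
step_arm([
  [[0,0,40],[0,0,0],-1],
  [[0,0,70],[0,0,0],-1],
  [[0,0,87],[0,0,0],-1],
  [[0,0,93],[0,0,0],-1],
  [[0,0,94],[0,0,0],-1],
  [[0,0,94],[0,0,0],-1],
  [[0,0,94],[0,0,0],-1],
])

```text
time_s: 27.65
tool_pos: [587.9, 282.5, 32.3]
eef_rot: [2.477, 1.931, 0.002]
contact_force: [0.6, -0.8, -1.3]
gripper_width: 17.4
grip_force: 25.0
```

Emit:
step_arm([
  [[0,0,0.5],[0,0,0],-0.2],
  [[0,0,0.5],[0,0,0],-0.2],
  [[0,0,0.5],[0,0,0],-0.2],
  [[0,0,0.5],[0,0,0],-0.2],
  [[0,0,-25],[0,0,0],-0.2],
  [[0,0,-70],[0,0,0],-0.2],
  [[0,0,-120],[0,0,0],-0.2],
  [[-40,0,-160],[0,0,0],-0.2],
])

```text
time_s: 28.45
tool_pos: [580.1, 250.9, 190.0]
eef_rot: [2.474, 1.935, 0.007]
contact_force: [1.3, -0.4, 0.2]
gripper_width: 36.6
grip_force: 0.0
```

Emit:
step_arm([
  [[-45,0,-40],[0,0,0],0],
  [[-90,0,-40],[0,0,0],0],
  [[-90,0,-40],[0,0,0],0],
  [[-90,0,-40],[0,0,0],0],
])

```text
time_s: 28.85
tool_pos: [556.8, 160.1, 227.3]
eef_rot: [2.479, 1.93, 0.001]
contact_force: [0.5, 0.1, 0.5]
gripper_width: 45.5
grip_force: 0.0
```

```bash
python3 -c "
from h import *
p=shot('wrist','w_end'); t=shot('top')
for n,z in (('coil',20),('plug',13),('hub',12),('grommet',11),('bar',12)):
  print(n,[(rect(t,i['mask'],z),round(i['confidence'],2)) for i in bot.regions_of(n,t)[:1]])
for n in ('coil','plug'): print(n,[(rect(p,i['mask'],13),round(i['confidence'],2)) for i in bot.regions_of(n,p)[:1]])
a=p['image'];b=t['image'][130:290,150:500]
cv2.imwrite('pics/end.png',cv2.cvtColor(np.vstack([a[:300],cv2.resize(b,(640,292))]),cv2.COLOR_RGB2BGR))
print(bot.sense()['time_s'],bot.sense()['tool_pos'])"
```

```text
coil [((array([530.3, 278.8], dtype=float32), [14.9, 47.1], 1.563), 0.52)]
plug []
hub [((array([ 614.7, -251.6], dtype=float32), [55.2, 55.5], 3.127), 0.97)]
grommet [((array([ 604.3, -327. ], dtype=float32), [35.3, 40.3], 1.564), 0.61)]
bar [((array([649. ,  13.7], dtype=float32), [13.0, 95.4], 1.524), 0.48)]
coil [((array([568.3, 210.2], dtype=float32), [34.6, 66.1], 1.336), 0.97)]
plug [((array([590. , 289.4], dtype=float32), [19.9, 62.8], 1.332), 0.9)]
29.3 [556.85887649 161.57097756 226.47037062]
```

View pics/end.png

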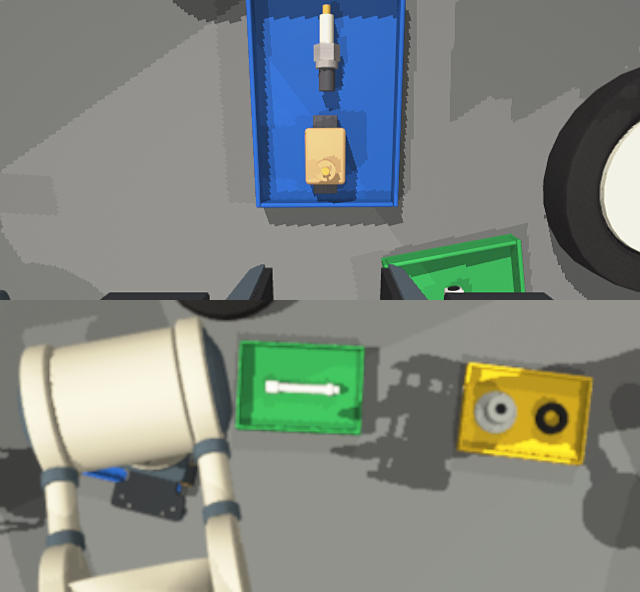

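The plug (327,50) and coil (325,155) lie flat and apart in the blue tray. The bar is flat in green at (303,388), and the hub (497,411) and grommet (552,418) are flat in yellow. Handing in.

```bash
python3 -c "
from plant import bot
print(bot.finish_job())"
```

```text
the job is handed in; nothing more can be done
None
```

I handed the job in at about 29 s with all five parts flat in their trays in the last pictures (coil and plug in blue, hub and grommet in yellow, bar in green) and the arm kept clear of the funnel stand and oil can; no verdict came back.

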